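# Reset the swivel rest to the ring mark

### The arm

A 6-joint arm with a two-finger parallel gripper is mounted at the origin on the work surface. World frame = base frame: x ahead of the robot, y to its left, z up, the work surface at z = 0. Lengths are in mm, angles in degrees, forces in N, time in s.
With the tool pointing down it reaches from about 425 to 1125 mm from the base axis. Payload 14.9 kg.
Tool frame: the origin (TCP) lies at the very end of the fingers, on their centre line; the grasp point (between the pads) lies 19 mm behind it; x points along the fingers, y is the direction in which the jaws open and shut, and the axes are right-handed (so a half turn about x gives the same grasp; the last joint's range is limited). The gripper opens to 91 mm and grips with 3 to 60 N. Pads are 32 mm wide; open, the fingers measure 118 mm over their backs; the gripper's body (76 mm by 178 mm) begins 60 mm behind the grasp point.
Start: joints at [70.285, 21.709, 99.362, -0, 58.929, -1.908], TCP at [214.082, 666.474, 213.932] pointing down, gripper open.
Joint ranges: [-158.91, 158.91], [-42.39, 125.64], [0.06, 152.35], [-60.88, 240.88], [17.5, 164.5], [-176.32, 176.32]. Speed limits (degrees/s): [108.29, 108.29, 136.94, 180, 180, 180].

### API

Orientations are given as [roll, pitch, yaw] about the fixed x, y, z axes, in that order (R = Rz(yaw) Ry(pitch) Rx(roll)).
In Python, from rig import r gives the robot as it stands. The module is installed in compiled form; this text tells all that it offers.
- The arm moves only by the tool apply_moves, never from a script. Its argument "increments" is one flat list of numbers, 7 for each row, row after row: the turn, a rotation vector about the tool's x, y, z in units of 6 degrees (1.0 is 6 degrees), then the shift along the tool's x, y, z in units of 0.05 m (1.0 is 0.05 m), then the gripper command: -1 is fully open, 1 is shut, values between are in proportion. In form: [rx, ry, rz, dx, dy, dz, hand, rx, ry, rz, dx, dy, dz, hand, ...]. A call has 1 to 10 rows; each row shifts and turns the pose as measured when the row begins, along the tool's axes as they then stand; what a row does not reach is not made up. A row lasts 1/10 s, in which the tool goes at most 50 mm and 8.59 degrees, less where a joint would pass 70% of its speed; a pose out of reach is approached as far as the arm can. A call with a number of a shift or a turn outside -1 to 1 is refused whole. A call with a gripper value outside its range is refused whole. The fingers move at their own pace and stop on an object; the grip force is fixed at half the most. Time passes only in rows, so rows that do not move let the fingers close. It gives the time, the measured TCP pose, the force and the opening at its end, in the units of the state.
- r.observe(): the state, without advancing time (a new reading comes with each control period).
- r.snapshot(name): name is "scene" or "top" or "wrist"; returns a dict with "frame" (400x640x3 uint8, red, green, blue), "K" (3x3 intrinsics, pixels), "extrinsics" (4x4, takes a point from world to camera coordinates); the wrist camera has in their place "tool_from_camera" (4x4, takes a point from camera to tool coordinates, whose origin is the TCP and whose axes are the tool frame's). Camera axes: x right, y down, z forward; pixel columns grow to the right and rows downward; lengths in mm; the calibration is good to about 2 mm. A picture is of the moment at which its call begins: read the wrist's pose just before it. There is no depth.
- r.job_done(): hands the job in, once; it reports no verdict.
The state is a dict: "t": time; "qpos": joint angles; "joint_vel": joint speeds; "effort": joint torques, N m; "ee_pos": TCP position; "tool_rot": TCP orientation; "ft_force": force on the tool from outside, world axes, zero at the start; "ft_torque": the same for the moment, N m; "width": finger opening in mm.
Only numpy, scipy, OpenCV 4.12 (cv2) and the standard library are available. Lean on these libraries where they do the work, as an engineer would, in place of code of your own. Each camera call takes 0.05 s, during which the arm holds its last target.

### The job

The puppet waist joint is clamped on the swinging steel arm of the swivel rest. Slacken the bar knob on top of the pivot (anticlockwise from above, about one radian), swing the arm by its upright wooden post until its pointer stands over the ring-shaped inlaid mark (not the square or the cross), then turn the knob fully tight again and let go. Do not force the arm round while the knob is tight.

Things in the scene. Friction and masses are not known exactly. Their poses are not given: they have to be found in the camera images.
- clamp_knob (a joint): Clamp knob, rad: 0 = fully tight (stop), growing as the knob is turned anticlockwise from above, stop at 1.5. It starts near 0; above 0.5 the arm counts as slackened. Turning takes about 0.06 N m; the knob stays where it is left.
- knob_grip (a point): Grip point of the clamp knob, on the rest's vertical pivot axis, 105 mm above the bench. The steel grip is an upright bar 56 mm long (this point's x axis), 14 mm wide (y) and 30 mm tall (88 to 118 mm above the bench) on a 44 mm round flange; the point turns with it, z up. Nothing else within 60 mm of the axis is higher than 80 mm.
- grip_post (a point): Grip point of the arm's upright wooden post (26 mm diameter, 46 to 112 mm above the bench): on its axis, 100 mm above the bench, 120 mm from the pivot axis. x points along the arm away from the pivot, z up. With the knob slack 1 to 2 N move it round the pivot; it stays where left; stops lie beyond the outer marks. The waist joint, up to 77 mm high, stands 30 to 65 mm inward.
- pointer_tip (a point): The arm's small steel pointer tip, straight beyond the post on the arm's line, 155 mm from the pivot axis, just above the base board (board top 20 mm above the bench).
- ring_mark: The wanted mark: a flat pale beech ring, 33 mm outside and 23 mm inside, inlaid on the base board 155 mm from the pivot axis; origin at its centre. The two other pale beech marks on the same circle are a plain square (26 mm) and a plus-shaped cross (34 mm); which mark is where changes.
- swivel (a joint): Swing of the arm about the pivot, rad, growing anticlockwise from above; 0 is the middle of its travel, stops at -1 and 1. It must not be forced round while the knob is tight (the tight knob does not by itself block it).

How it is judged (in metres and radians):
On the way, in this order (a step that is already met when the one before it is completed fails the run):
1. the knob is slackened past 0.5 rad while the arm is still where it was (pointer within 20 mm) (value of joint clamp_knob above 0.5 rad and distance of pointer_tip from where it was at the start of the episode below 0.02 m), for 0.1 s.
2. the slack arm's pointer is over the ring mark (within 20 mm of its centre) (value of joint clamp_knob above 0.5 rad and horizontal distance between pointer_tip and ring_mark below 0.02 m), for 0.2 s.
At the end, for the whole second after the job is handed in: the pointer tip is within 20 mm (seen from above) of the centre of the ring mark and the clamp knob is tight, within 0.2 rad of its stop (value of joint clamp_knob below 0.2 rad and horizontal distance between pointer_tip and ring_mark below 0.02 m); the robot touches nothing.
It fails at once if the arm is forced round (faster than 0.3 rad/s) while the clamp knob is tight (below 0.3 rad) (value of joint clamp_knob below 0.3 rad and (velocity of joint swivel above 0.3 rad/s or velocity of joint swivel below -0.3 rad/s)).
It also fails if it takes over 54 s, if anything falls off the work surface, if the arm or the gripper's body presses on something with over 40 N, if the wrist force passes 120 N, or if a joint passes its speed limit or range.

## Working session

There is one attempt and no reset: what is moved stays moved. The work goes in short steps, Python scripts to look and compute and a tool call to move; the robot and the scene stay as the last step left them, time stands still between calls to the robot, and variables do not carry over. Pictures are saved under pics/ and viewed, and the job is handed in when it is done.

Besides the shell and the picture viewer there is one more tool, called after "Emit:" as name(argument=value, ...) on one line, values as JSON. apply_moves: Moves the arm, as the interface text tells. Its arguments: {"type":"object","properties":{"increments":{"type":"array"}},"required":["increments"]}

```bash
mkdir -p pics
python3 - <<'E'
from rig import r
import cv2,numpy as np
s=r.observe();print(s)
for n in["scene","top"]:
    d=r.snapshot(n);cv2.imwrite(f"pics/{n}0.png",cv2.cvtColor(d["frame"],cv2.COLOR_RGB2BGR));np.savez(f"{n}.npz",**d);print(n,d["K"].tolist(),np.round(d["extrinsics"],4).tolist())
E
```

```text
{'t': 0.0, 'qpos': array([ 7.02854123e+01,  2.17379604e+01,  9.93950436e+01, -4.58320539e-04,
        5.89281018e+01, -1.90995181e+00]), 'joint_vel': array([ 0.02684048, -0.01426391,  0.08481075,  0.04315301,  0.02579229,
        0.00239424]), 'effort': array([-7.27542429e-03, -7.63742638e+01, -4.34369195e+01,  6.49080402e-02,
        4.23144386e-02, -8.81328742e-05]), 'ee_pos': array([213.94013781, 666.09798043, 213.29990923]), 'tool_rot': array([ -91.54210882,   89.93889303, -109.34650798]), 'ft_force': array([-0.16927954, -0.19854605, -0.37129435]), 'ft_torque': array([-0.01615684,  0.03753077, -0.00175977]), 'width': 91.34947260856927}
scene [[431.06839028955295, 0.0, 323.09621997534157], [0.0, 431.06839028955295, 199.76796929376886], [0.0, 0.0, 1.0]] [[-0.5056, 0.8627, 0.0133, 265.1822], [0.5603, 0.34, -0.7553, -273.8948], [-0.6561, -0.3744, -0.6553, 1116.96], [0.0, 0.0, 0.0, 1.0]]
top [[378.9416060851609, 0.0, 315.09122807801015], [0.0, 378.9416060851609, 201.420945328558], [0.0, 0.0, 1.0]] [[-0.0105, -0.9998, -0.0143, 31.0546], [-0.9843, 0.0129, -0.1761, 611.6735], [0.1763, 0.0122, -0.9843, 644.0954], [0.0, 0.0, 0.0, 1.0]]
```

View pics/scene0.png

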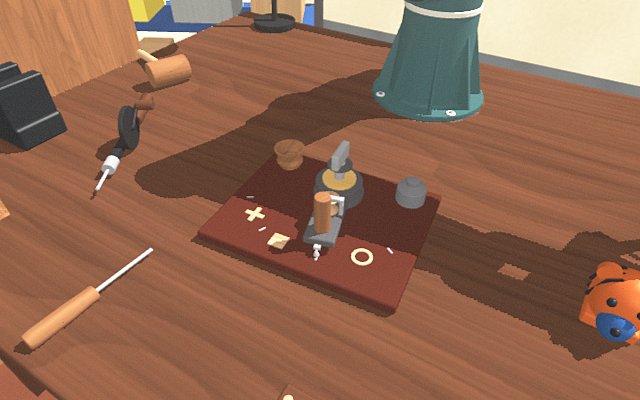

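View pics/top0.png

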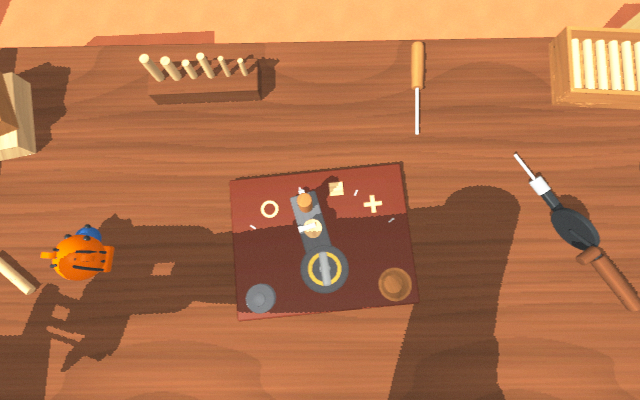

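```bash
cat > h.py <<'E'
import numpy as np,cv2
def ray(d,uv,z):
    K=d["K"];E=d["extrinsics"];R=E[:3,:3];t=E[:3,3]
    c=-R.T@t; v=R.T@np.linalg.inv(K)@np.array([uv[0],uv[1],1.])
    return c+v*(z-c[2])/v[2]
def proj(d,p):
    E=d["extrinsics"];q=d["K"]@(E[:3,:3]@np.array(p,float)+E[:3,3]);return q[:2]/q[2]
E
python3 - <<'E'
from h import *
d=np.load("top.npz")
im=cv2.cvtColor(d["frame"],cv2.COLOR_RGB2BGR)
cv2.imwrite("pics/topz.png",cv2.resize(im[170:330,220:420],None,fx=3.75,fy=3.75,interpolation=cv2.INTER_CUBIC))
d2=np.load("scene.npz");im=cv2.cvtColor(d2["frame"],cv2.COLOR_RGB2BGR)
cv2.imwrite("pics/scenez.png",cv2.resize(im[130:290,240:440],None,fx=3.75,fy=3.75,interpolation=cv2.INTER_CUBIC))
for n,uv,z in[("ring",(270,209),20),("sq",(336,188),20),("cross",(373,204),20),("knob",(324,268),118),("post",(304,201),112),("ptr",(301,190),22)]:print(n,ray(d,uv,z))
for n,uv,z in[("ring",(362,257),20),("post",(323,196),112),("ptr",(317,257),22)]:print(n,ray(d2,uv,z))
E
```

```text
ring [604.4384632  111.56315748  20.        ]
sq [644.18667296 -16.72112758  20.        ]
cross [611.66036351 -87.4162162   20.        ]
knob [490.75164054   9.75858915 118.        ]
post [602.67009004  41.86888613 112.        ]
ptr [640.71005733  51.37291464  22.        ]
ring [603.30541838 115.41633755  20.        ]
post [603.16315258  44.19657313 112.        ]
ptr [640.61771     56.86775301  22.        ]
```

View pics/topz.png

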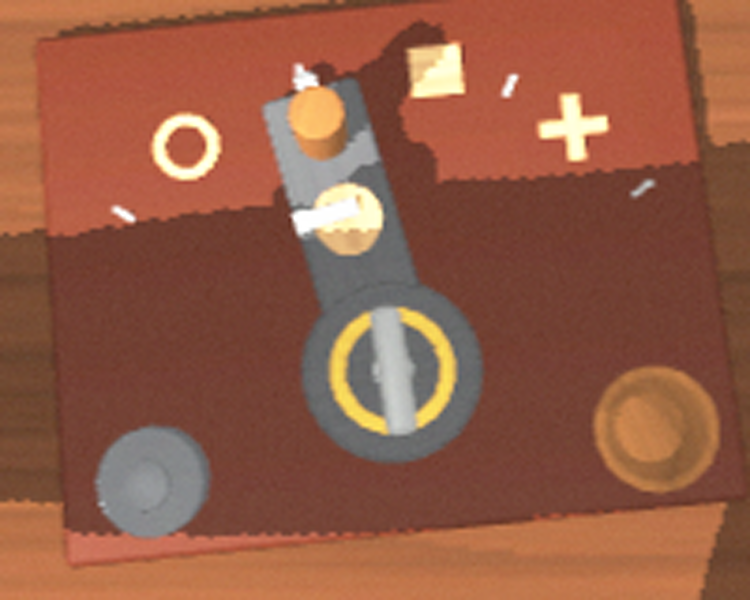

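View pics/scenez.png

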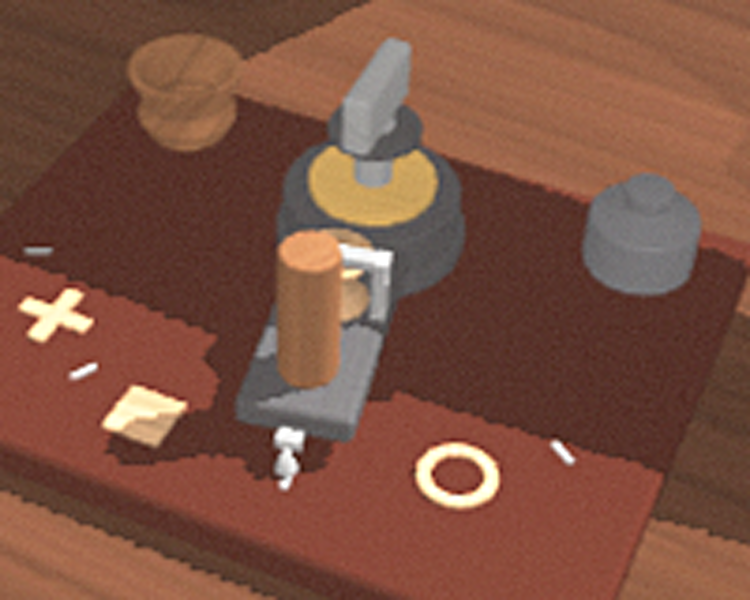

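Run:
```python
from h import *
from scipy.optimize import least_squares
d=np.load("top.npz");d2=np.load("scene.npz")
Z=lambda x,y:(220+x/3.75,170+y/3.75)
S=lambda x,y:(240+x/3.75,130+y/3.75)
ring=ray(d,Z(187,146),20);sq=ray(d,Z(436,70),20);cr=ray(d,Z(573,127),20)
a=ray(d,Z(383,309),118);b=ray(d,Z(401,432),118);post=ray(d,Z(317,108),112);
print("top",ring,sq,cr,"bar",a,b,(a+b)/2,np.hypot(*(a-b)[:2]),"post",post)
print("knob yaw",np.degrees(np.arctan2(*(a-b)[1::-1])))
r2=ray(d2,S(458,475),20);s2=ray(d2,S(145,415),20);c2=ray(d2,S(56,314),20);p2=ray(d2,S(310,249),112)
a2=ray(d2,S(357,125),118);b2=ray(d2,S(397,45),118)
print("scene",r2,s2,c2,"post",p2,a2,b2,(a2+b2)/2,np.degrees(np.arctan2(*(a2-b2)[1::-1])))
for P in[(ring,sq,cr,post),(r2,s2,c2,p2)]:
    P=np.array(P)[:,:2];f=least_squares(lambda c:np.hypot(*(P-c).T)-[155,155,155,120],[490,10]);c=f.x
    print(c,f.fun,np.degrees(np.arctan2(*(P-c).T[::-1])))
```

```text
top [604.57220942 111.82264865  20.        ] [642.8533684  -17.21286736  20.        ] [611.92630452 -87.04089853  20.        ] bar [515.88090143  12.43893386 118.        ] [463.44759748   5.44007535 118.        ] [489.66424946   8.93950461 118.        ] 52.89834953987413 post [606.44102872  40.94566096 112.        ]
knob yaw 7.602965398211117
scene [602.58766723 115.28851886  20.        ] [641.07619203 -14.26574386  20.        ] [609.95909205 -85.04734414  20.        ] post [604.1944453   44.23590615 112.        ] [530.45004024  23.87281756 118.        ] [467.7209629    9.54022303 118.        ] [499.08550157  16.7065203  118.        ] 12.870244385666176
[490.08313532   8.29153067] [-0.6418435  -0.11546742 -0.29373013  0.85301644] [ 42.12266673  -9.47790039 -38.04030692  15.67599368]
[488.36349208  10.97991232] [-0.31500528 -0.2146264  -0.05896633  0.5104595 ] [ 42.40207928  -9.38693804 -38.29908239  16.01919616]
```

```bash
cat >> h.py <<'E'
from scipy.spatial.transform import Rotation as Ro
def jawyaw(s):
    R=Ro.from_euler('xyz',s["tool_rot"],degrees=True).as_matrix();return np.degrees(np.arctan2(R[1,1],R[0,1]))
def delta(s,pos,yaw):
    """total tool-frame turn(units 6deg) and shift (units 50mm) to reach pos with tool down and jaw yaw"""
    R=Ro.from_euler('xyz',s["tool_rot"],degrees=True).as_matrix()
    a=np.radians(yaw);y=np.array([np.cos(a),np.sin(a),0]);x=np.array([0,0,-1.]);T=np.c_[x,y,np.cross(x,y)]
    rv=Ro.from_matrix(R.T@T).as_rotvec(degrees=True)/6
    sh=R.T@(np.array(pos)-s["ee_pos"])/50
    return np.round(rv,3),np.round(sh,3)
E
python3 - <<'E'
from rig import r
from h import *
s=r.observe();print(jawyaw(s),np.round(Ro.from_euler('xyz',s["tool_rot"],degrees=True).as_matrix(),3).tolist())
for y in(98,-82):print(delta(s,(489.5,9.7,150),y))
E
```

```text
72.19164491161186 [[-0.0, 0.306, 0.952], [-0.001, 0.952, -0.306], [-1.0, -0.001, -0.0]]
(array([-4.301e+00, -2.000e-03,  9.000e-03]), array([  1.278, -10.813,   9.262]))
(array([2.5699e+01, 1.2000e-02, 3.0000e-03]), array([  1.278, -10.813,   9.262]))
```

Emit:
apply_moves(increments=[0,0,0,0,-0.72,0.62,-1,0,0,0,0,-0.72,0.62,-1,0,0,0,0,-0.72,0.62,-1,0,0,0,0,-0.72,0.62,-1,0,0,0,0,-0.72,0.62,-1,0,0,0,0,-0.72,0.62,-1,0,0,0,0,-0.72,0.62,-1,0,0,0,0,-0.72,0.62,-1,0,0,0,0,-0.72,0.62,-1,0,0,0,0,-0.72,0.62,-1])

```text
t: 1.1
ee_pos: [401.4, 216.0, 211.2]
tool_rot: [-103.4, 89.9, -120.8]
ft_force: [1.2, 0.2, -0.5]
width: 91.1
```

Emit:
apply_moves(increments=[1,0,0,0,0,0,-1,1,0,0,0,0,0,-1,1,0,0,0,0,0,-1,1,0,0,0,0,0,-1,1,0,0,0,0,0,-1,1,0,0,0,0,0,-1,1,0,0,0,0,0,-1,1,0,0,0,0,0,-1,1,0,0,0,0,0,-1,1,0,0,0,0,0,-1])

```text
t: 2.1
ee_pos: [402.0, 208.5, 209.8]
tool_rot: [-55.1, 89.7, -135.2]
ft_force: [-0.1, 0.5, 0.1]
width: 90.9
```

Emit:
apply_moves(increments=[1,0,0,0,0,0,-1,1,0,0,0,0,0,-1,1,0,0,0,0,0,-1,1,0,0,0,0,0,-1,1,0,0,0,0,0,-1,1,0,0,0,0,0,-1,1,0,0,0,0,0,-1,1,0,0,0,0,0,-1,1,0,0,0,0,0,-1,1,0,0,0,0,0,-1])

```text
t: 3.1
ee_pos: [399.9, 207.6, 208.0]
tool_rot: [-1.2, 89.5, -143.9]
ft_force: [0.6, -0.9, -0.0]
width: 91.0
```

```bash
cat > g.py <<'E'
import sys
from rig import r
from h import *
s=r.observe();print(s["t"],np.round(s["ee_pos"],1),"jaw",round(jawyaw(s),2),"w",round(s["width"],1),"F",np.round(s["ft_force"],1),"T",np.round(s["ft_torque"],2),"q",np.round(s["qpos"],1))
if len(sys.argv)>4:print(*delta(s,[float(v) for v in sys.argv[1:4]],float(sys.argv[4])))
E
python3 g.py 489.5 9.7 170 -82
```

```text
3.1 [399.9 207.6 208. ] jaw -52.69 w 91.0 F [ 0.6 -0.9 -0. ] T [-0.11  0.14  0.05] q [ 2.450e+01 -9.000e-01  1.274e+02 -1.000e-01  5.410e+01  7.730e+01]
[ 4.884  0.084 -0.02 ] [0.767 4.234 0.967]
```

Emit:
apply_moves(increments=[1,0,0,0,0,0,-1,1,0,0,0,0,0,-1,1,0,0,0,0,0,-1,1,0,0,0,0,0,-1,1,0,0,0,0,0,-1,0,0,0,0,0,0,-1])

```text
t: 3.7
ee_pos: [398.7, 207.0, 206.9]
tool_rot: [27.6, 89.4, -146.5]
ft_force: [0.2, 0.6, -0.4]
width: 91.0
```

```bash
python3 g.py 489.5 9.7 170 -82
```

```text
3.7 [398.7 207.  206.9] jaw -84.09 w 91.0 F [ 0.2  0.6 -0.4] T [-0.08  0.13  0.04] q [ 2.450e+01 -9.000e-01  1.275e+02 -1.000e-01  5.410e+01  1.087e+02]
[-0.349  0.096 -0.048] [ 0.746  4.109 -1.407]
```

Emit:
apply_moves(increments=[-0.35,0.1,-0.05,0.15,0.82,-0.28,-1,0,0,0,0.15,0.82,-0.28,-1,0,0,0,0.15,0.82,-0.28,-1,0,0,0,0.15,0.82,-0.28,-1,0,0,0,0.15,0.82,-0.28,-1,0,0,0,0,0,0,-1])

```text
t: 4.3
ee_pos: [500.4, 8.1, 168.7]
tool_rot: [-168.3, 89.8, 21.3]
ft_force: [1.0, 0.7, -0.1]
width: 90.9
```

```bash
python3 g.py 489.5 9.7 150 -82
```

```text
4.3 [500.4   8.1 168.7] jaw -80.4 w 90.9 F [ 1.   0.7 -0.1] T [-0.05  0.17  0.01] q [-1.800e+00  7.300e+00  1.236e+02  1.000e-01  4.890e+01  7.850e+01]
[ 0.267 -0.034  0.008] [ 0.374 -0.067  0.211]
```

Emit:
apply_moves(increments=[0.27,0,0,0.3,-0.05,0.21,-1,0,0,0,0,0,0,-1])

```text
t: 4.5
ee_pos: [489.5, 7.7, 153.0]
tool_rot: [-158.6, 89.8, 29.5]
ft_force: [-0.2, 0.8, 1.1]
width: 91.3
```

```bash
python3 g.py 489.5 9.7 92 -82
python3 - <<'E'
from rig import r
from h import *
s=r.observe();d=r.snapshot("wrist");cv2.imwrite("pics/w1.png",cv2.cvtColor(d["frame"],cv2.COLOR_RGB2BGR))
np.savez("wrist1.npz",**d,pos=s["ee_pos"],rot=s["tool_rot"])
print(np.round(d["tool_from_camera"],3).tolist(),d["K"][0,0])
R=Ro.from_euler('xyz',s["tool_rot"],degrees=True).as_matrix();T=np.eye(4);T[:3,:3]=R;T[:3,3]=s["ee_pos"]
E=np.linalg.inv(T@d["tool_from_camera"]);dd={"K":d["K"],"extrinsics":E}
a=np.radians(8)
for p in[(489.5,9.7,118),(489.5+28*np.cos(a),9.7+28*np.sin(a),118),(489.5-28*np.cos(a),9.7-28*np.sin(a),118)]:print(proj(dd,p))
E
```

```text
4.5 [489.5   7.7 153. ] jaw -81.88 w 91.3 F [-0.2  0.8  1.1] T [-0.07  0.17  0.02] q [-1.900e+00  7.800e+00  1.252e+02  1.000e-01  4.690e+01  7.990e+01]
[ 0.02  -0.026  0.01 ] [ 1.22  -0.037 -0.002]
[[-0.001, -0.239, 0.971, -171.16], [1.0, -0.0, 0.001, 0.064], [-0.0, 0.971, 0.239, -67.404], [0.0, 0.0, 0.0, 1.0]] 292.4247269237037
[315.15838324 221.28876586]
[315.15324458 184.0195852 ]
[315.16321631 256.34154322]
```

View pics/w1.png

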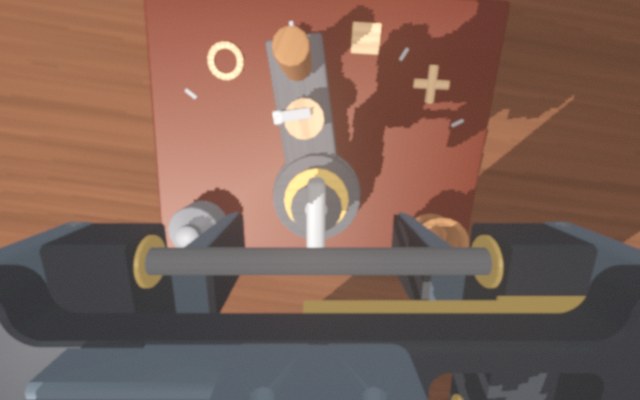

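Emit:
apply_moves(increments=[0,0,0,0.4,-0.03,0,-1,0,0,0,0.4,0,0,-1,0,0,0,0.3,0,0,-1,0,0,0,0,0,0,-1])

```text
t: 4.95
ee_pos: [494.1, 11.7, 101.4]
tool_rot: [178.9, 89.4, 7.8]
ft_force: [0.1, 0.3, 0.1]
width: 91.1
```

```bash
python3 g.py 489.5 9 93 -82
```

```text
4.95 [494.1  11.7 101.4] jaw -81.14 w 91.1 F [0.1 0.3 0.1] T [ 0.    0.2  -0.07] q [-1.400e+00  1.340e+01  1.258e+02  1.000e-01  4.030e+01  7.960e+01]
[ 0.143 -0.096 -0.001] [0.167 0.039 0.101]
```

Emit:
apply_moves(increments=[0.14,-0.1,0,0.17,0.04,0.1,-1,0,0,0,0,0,0,-1])

```text
t: 5.15
ee_pos: [490.3, 9.5, 93.9]
tool_rot: [137.5, 90.0, -34.4]
ft_force: [-0.1, -0.2, -0.1]
width: 91.3
```

```bash
python3 g.py 489.5 9 93 -82
```

```text
5.15 [490.3   9.5  93.9] jaw -81.87 w 91.3 F [-0.1 -0.2 -0.1] T [-0.02  0.17  0.01] q [ -1.6  14.1 126.   -0.   39.9  80.3]
[ 0.022 -0.004 -0.004] [0.018 0.008 0.017]
```

Emit:
apply_moves(increments=[0,0,0,0,0,0,1,0,0,0,0,0,0,1,0,0,0,0,0,0,1,0,0,0,0,0,0,1,0,0,0,0,0,0,1,0,0,0,0,0,0,1,0,0,0,0,0,0,1,0,0,0,0,0,0,1])

```text
t: 5.95
ee_pos: [491.8, 9.5, 96.2]
tool_rot: [165.9, 89.8, -5.9]
ft_force: [0.3, -1.2, 0.1]
width: 30.2
```

```bash
python3 g.py 489.5 9 93 -82
```

```text
5.95 [491.8   9.5  96.2] jaw -81.82 w 30.2 F [ 0.3 -1.2  0.1] T [-0.03  0.18 -0.01] q [ -1.6  13.9 125.9  -0.   40.   80.2]
[ 0.031 -0.035 -0.009] [0.064 0.004 0.046]
```

Emit:
apply_moves(increments=[0,0,0,0.06,0,0.04,1,0,0,0,0.01,0,0,1,0,0,0,0,0,0,1,0,0,0,0,0,0,1])

```text
t: 6.35
ee_pos: [489.4, 9.7, 92.4]
tool_rot: [-180.0, 89.8, 8.2]
ft_force: [-0.3, -1.0, 2.4]
width: 13.9
```

```bash
python3 g.py 489.5 9 93 -82
```

```text
6.35 [489.4   9.7  92.4] jaw -81.84 w 13.9 F [-0.3 -1.   2.4] T [-0.39  0.27 -0.01] q [-1.600e+00  1.410e+01  1.262e+02  1.000e-01  3.950e+01  8.020e+01]
[ 0.027 -0.033  0.   ] [-0.012  0.015  0.001]
```

Emit:
apply_moves(increments=[-0.6,0,0,0,0,0,1,-0.6,0,0,0,0,0,1,-0.6,0,0,0,0,0,1,-0.6,0,0,0,0,0,1,-0.6,0,0,0,0,0,1,-0.6,0,0,0,0,0,1,-0.6,0,0,0,0,0,1])

```text
t: 7.05
ee_pos: [489.6, 9.3, 92.4]
tool_rot: [147.9, 89.8, 2.1]
ft_force: [-0.1, -1.1, 2.4]
width: 13.7
```

```bash
python3 g.py 489.5 9.4 93 -24
```

```text
7.05 [489.6   9.3  92.4] jaw -55.76 w 13.7 F [-0.1 -1.1  2.4] T [ 0.02  0.17 -0.1 ] q [ -1.7  14.1 126.2   0.   39.5  54.1]
[-5.293 -0.023 -0.026] [-0.012 -0.003  0.   ]
```

Emit:
apply_moves(increments=[-0.6,0,0,0,0,0,1,-0.6,0,0,0,0,0,1,-0.6,0,0,0,0,0,1,-0.6,0,0,0,0,0,1,-0.6,0,0,0,0,0,1,-0.6,0,0,0,0,0,1,-0.6,0,0,0,0,0,1,-0.6,0,0,0,0,0,1,0,0,0,0,0,0,1])

```text
t: 7.95
ee_pos: [490.0, 8.9, 92.4]
tool_rot: [125.8, 89.8, 10.0]
ft_force: [-0.5, 0.2, 2.3]
width: 13.8
```

```bash
python3 g.py 489.5 9.4 93 -22
```

```text
7.95 [490.    8.9  92.4] jaw -25.78 w 13.8 F [-0.5  0.2  2.3] T [0.33 0.42 0.08] q [-1.700e+00  1.410e+01  1.262e+02  1.000e-01  3.950e+01  2.400e+01]
[-0.63 -0.02 -0.03] [-0.012 -0.012 -0.004]
```

Emit:
apply_moves(increments=[0,0,0,0,0,0,-1,0,0,0,0,0,0,-1,0,0,0,0,0,0,-1,0,0,0,0,0,0,-1,0,0,0,0,0,0,-1,0,0,0,-0.5,0,0,-1,0,0,0,-0.6,0,0,-1,0,0,0,-0.6,0,0,-1,0,0,0,0,0,0,-1])

```text
t: 8.85
ee_pos: [488.6, 8.8, 179.1]
tool_rot: [157.3, 90.0, 41.2]
ft_force: [0.0, 0.7, -0.8]
width: 83.0
```

```bash
python3 g.py 605.3 42.6 160 -74
python3 - <<'E'
from rig import r
from h import *
s=r.observe();d=r.snapshot("top");cv2.imwrite("pics/top2.png",cv2.cvtColor(d["frame"],cv2.COLOR_RGB2BGR))
s=r.observe();d=r.snapshot("wrist");cv2.imwrite("pics/w2.png",cv2.cvtColor(d["frame"],cv2.COLOR_RGB2BGR))
E
```

```text
8.85 [488.6   8.8 179.1] jaw -26.13 w 83.0 F [ 0.   0.7 -0.8] T [-0.14  0.09  0.  ] q [ -1.7   5.3 124.5   0.   50.1  24.4]
[ 7.978 -0.008  0.   ] [ 0.383  1.798 -1.634]
```

View pics/w2.png

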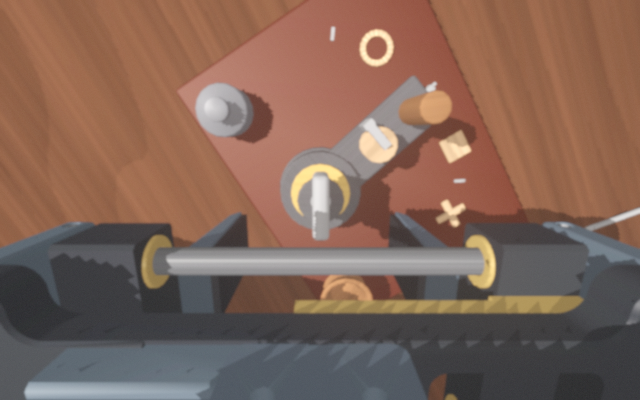

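View pics/top2.png

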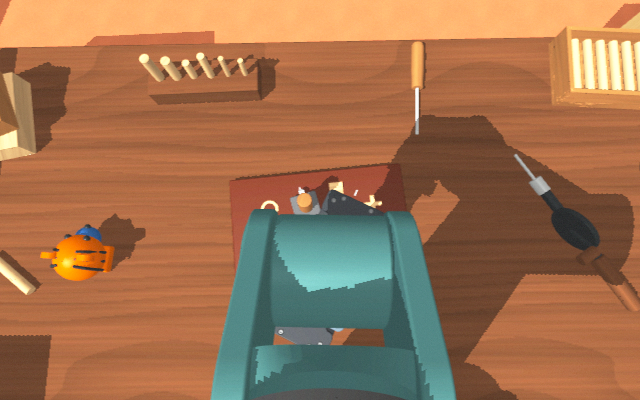

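Emit:
apply_moves(increments=[1,0,0,0,0,0,-1,1,0,0,0,0,0,-1,1,0,0,0,0,0,-1,1,0,0,0,0,0,-1,1,0,0,0,0,0,-1,1,0,0,0,0,0,-1,1,0,0,0,0,0,-1,1,0,0,0,0,0,-1,0,0,0,0,0,0,-1])

```text
t: 9.85
ee_pos: [480.0, 9.0, 163.9]
tool_rot: [-16.8, 88.8, 177.1]
ft_force: [-0.3, 0.3, -0.0]
width: 91.3
```

```bash
python3 g.py 605.3 42.6 160 -74
```

```text
9.85 [480.    9.  163.9] jaw -76.1 w 91.3 F [-0.3  0.3 -0. ] T [-0.04  0.11  0.  ] q [ -1.7   6.5 125.3   0.   49.5  74.4]
[-0.349  0.19   0.061] [ 0.027 -0.049 -2.594]
```

Emit:
apply_moves(increments=[-0.35,0.19,0.06,0,0,-0.65,-1,0,0,0,0,0,-0.65,-1,0,0,0,0,0,-0.65,-1,0,0,0,0,0,-0.6,-1,0,0,0,0,0,0,-1])

```text
t: 10.35
ee_pos: [603.8, 44.8, 157.2]
tool_rot: [-16.9, 89.6, -179.9]
ft_force: [-1.5, 0.1, 0.4]
width: 91.6
```

```bash
python3 g.py 605.3 42.6 150 -74;python3 - <<'E'
from rig import r
from h import *
s=r.observe();d=r.snapshot("wrist");cv2.imwrite("pics/w3.png",cv2.cvtColor(d["frame"],cv2.COLOR_RGB2BGR))
R=Ro.from_euler('xyz',s["tool_rot"],degrees=True).as_matrix();T=np.eye(4);T[:3,:3]=R;T[:3,3]=s["ee_pos"]
E=np.linalg.inv(T@d["tool_from_camera"]);dd={"K":d["K"],"extrinsics":E}
for p in[(605.3,42.6,112),(489.5,9.7,118),(603.5,113.5,20)]:print(proj(dd,p))
E
```

```text
10.35 [603.8  44.8 157.2] jaw -72.98 w 91.6 F [-1.5  0.1  0.4] T [-0.05  0.15 -0.01] q [  2.   17.7 111.9   0.   50.8  75. ]
[0.169 0.06  0.018] [ 0.145  0.052 -0.017]
[321.09417798 216.01881181]
[317.93539235 352.83203553]
[256.02331278 172.92601802]
```

View pics/w3.png

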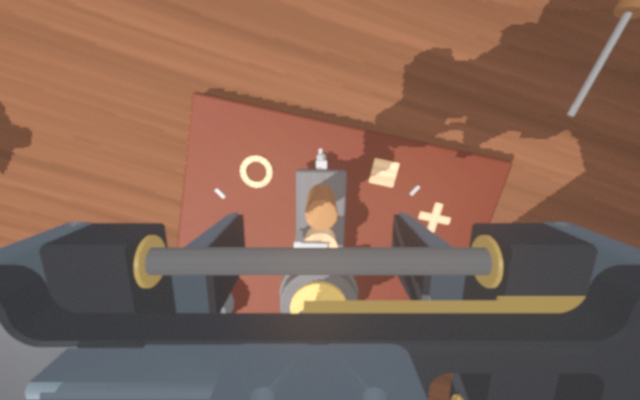

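Emit:
apply_moves(increments=[0.1,0.05,0,0.45,0.05,0,-1,0,0,0,0.45,0,0.02,-1,0,0,0,0.45,0,0.02,-1,0,0,0,0,0,0,-1])

```text
t: 10.8
ee_pos: [595.7, 40.7, 85.0]
tool_rot: [-25.6, 89.6, 171.3]
ft_force: [-1.3, -1.5, 0.3]
width: 91.2
```

```bash
python3 g.py 605.0 42.6 84 -74
```

```text
10.8 [595.7  40.7  85. ] jaw -73.14 w 91.2 F [-1.3 -1.5  0.3] T [-0.04  0.19  0.03] q [1.600e+00 2.330e+01 1.138e+02 1.000e-01 4.340e+01 7.470e+01]
[0.144 0.066 0.031] [ 0.018  0.017 -0.189]
```

Emit:
apply_moves(increments=[0.14,0.06,0.03,0.02,0.02,-0.19,-1,0,0,0,0,0,0,-1])

```text
t: 11.0
ee_pos: [604.9, 42.3, 84.5]
tool_rot: [-0.7, 89.9, -164.7]
ft_force: [0.7, 0.6, 0.4]
width: 91.5
```

```bash
python3 g.py 605.0 42.6 84 -74
```

```text
11.0 [604.9  42.3  84.5] jaw -73.97 w 91.5 F [0.7 0.6 0.4] T [-0.03  0.13  0.03] q [  1.8  23.9 112.9  -0.   43.3  75.8]
[0.005 0.009 0.   ] [ 0.011 -0.006 -0.004]
```

Emit:
apply_moves(increments=[0,0,0,0.005,0,0,1,0,0,0,0.005,0,0,1,0,0,0,0.005,0,0,1,0,0,0,0.005,0,0,1,0,0,0,0.005,0,0,1,0,0,0,0.005,0,0,1,0,0,0,0.005,0,0,1,0,0,0,0.005,0,0,1,0,0,0,0,0,0,1,0,0,0,0,0,0,1])

```text
t: 12.0
ee_pos: [606.5, 42.4, 85.5]
tool_rot: [162.4, 89.8, -1.5]
ft_force: [-0.0, -0.1, 1.8]
width: 25.4
```

```bash
python3 g.py 605.0 42.6 84 -74
```

```text
12.0 [606.5  42.4  85.5] jaw -73.91 w 25.4 F [-0.  -0.1  1.8] T [-0.03  0.18  0.01] q [  1.8  23.8 112.9  -0.   43.1  75.7]
[ 0.016 -0.029 -0.009] [ 0.029 -0.012  0.028]
```

Emit:
apply_moves(increments=[-0.4,0,0,0,-0.1,0.002,1,-0.4,0,0,0,-0.1,0.002,1,-0.4,0,0,0,-0.1,0.002,1,-0.4,0,0,0,-0.1,0.002,1,-0.4,0,0,0,-0.1,0.002,1,0,0,0,0,0,0,1])

```text
t: 12.6
ee_pos: [597.0, 66.2, 85.5]
tool_rot: [159.3, 89.8, 7.7]
ft_force: [-1.2, 1.0, 0.9]
width: 25.3
```

```bash
python3 g.py 578.3 90.4 85 -47.75
```

```text
12.6 [597.   66.2  85.5] jaw -61.56 w 25.3 F [-1.2  1.   0.9] T [ 0.22  0.3  -0.14] q [  4.1  23.3 113.7   0.   42.8  65.7]
[-2.302 -0.029 -0.015] [ 0.008 -0.603  0.098]
```

Emit:
apply_moves(increments=[-0.38,0,0,0,-0.1,0.003,1,-0.38,0,0,0,-0.1,0.003,1,-0.38,0,0,0,-0.1,0.003,1,-0.38,0,0,0,-0.1,0.003,1,-0.38,0,0,0,-0.1,0.003,1,-0.38,0,0,0,-0.1,0.003,1,0,0,0,0,0,0,1])

```text
t: 13.3
ee_pos: [580.4, 90.1, 85.5]
tool_rot: [142.1, 89.7, 4.2]
ft_force: [-0.3, 0.5, -0.7]
width: 25.1
```

```bash
python3 g.py 578.3 90.4 85 -47.75;python3 - <<'E'
from rig import r
from h import *
for n in("wrist","scene"):
    d=r.snapshot(n);cv2.imwrite(f"pics/{n}4.png",cv2.cvtColor(d["frame"],cv2.COLOR_RGB2BGR))
E
```

```text
13.3 [580.4  90.1  85.5] jaw -47.93 w 25.1 F [-0.3  0.5 -0.7] T [0.27 0.36 0.01] q [  6.6  22.3 115.3  -0.   42.1  54.5]
[-0.03  -0.04  -0.031] [ 0.009 -0.033  0.027]
```

View pics/wrist4.png

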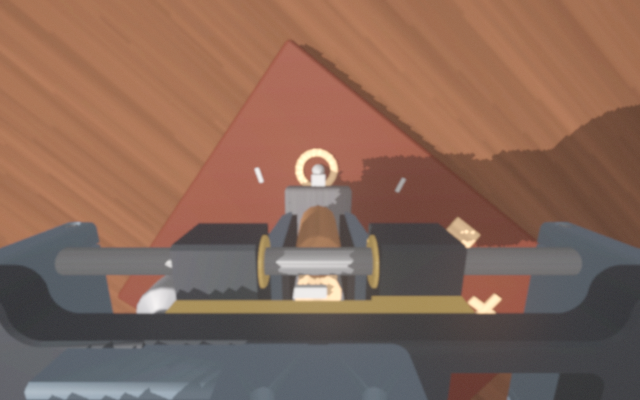

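View pics/scene4.png

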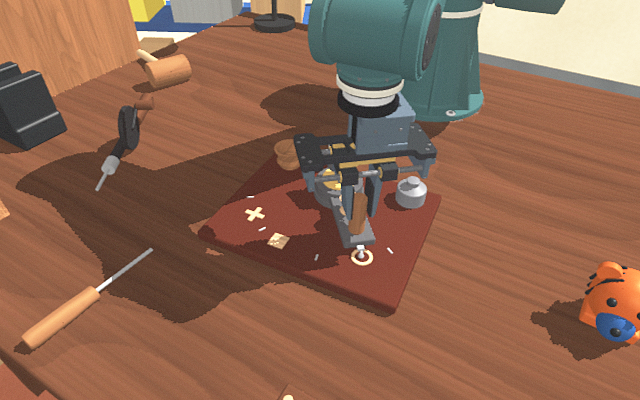

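Emit:
apply_moves(increments=[0,0,0,0,0,0,1,0,0,0,0,0,0,-1,0,0,0,0,0,0,-1,0,0,0,0,0,0,-1,0,0,0,0,0,0,-1,0,0,0,-0.5,0,0,-1,0,0,0,-0.6,0,0,-1,0,0,0,-0.6,0,0,-1,0,0,0,-0.3,0,0,-1,0,0,0,0,0,0,-1])

```text
t: 14.4
ee_pos: [579.8, 88.6, 187.6]
tool_rot: [126.3, 89.8, -12.0]
ft_force: [-0.1, 0.5, -1.3]
width: 91.1
```

```bash
python3 g.py 489.5 9.7 170 -25;python3 - <<'E'
from rig import r
from h import *
for n in("wrist","top"):
    s=r.observe();d=r.snapshot(n);cv2.imwrite(f"pics/{n}5.png",cv2.cvtColor(d["frame"],cv2.COLOR_RGB2BGR))
    np.savez(f"{n}5.npz",**d,pos=s["ee_pos"],rot=s["tool_rot"])
E
```

```text
14.4 [579.8  88.6 187.6] jaw -48.26 w 91.1 F [-0.1  0.5 -1.3] T [-0.11  0.17  0.02] q [ 6.400e+00  1.350e+01  1.136e+02 -1.000e-01  5.270e+01  5.470e+01]
[-3.877 -0.012 -0.026] [ 0.348 -0.025  2.399]
```

View pics/wrist5.png

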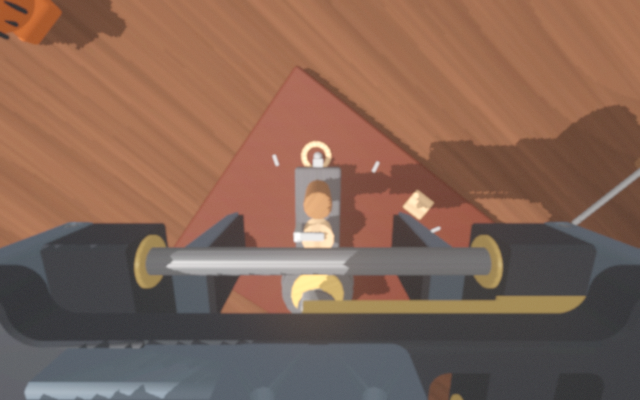

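View pics/top5.png

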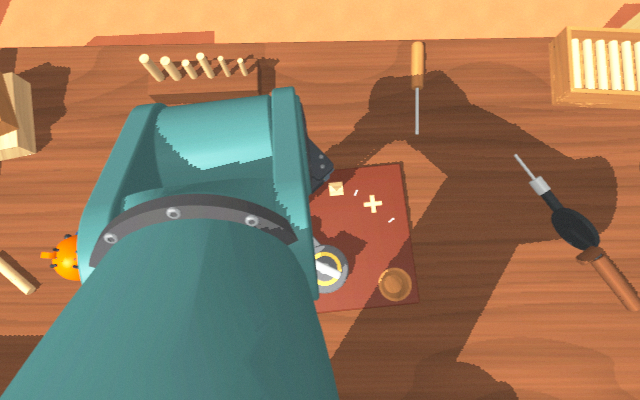

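Run:
```python
from h import *
im=cv2.imread("pics/top5.png")
cv2.imwrite("pics/top5z.png",cv2.resize(im[240:300,285:365],None,fx=8,fy=8,interpolation=cv2.INTER_CUBIC))
d=np.load("top.npz")
for yaw in(64,77,90):
    a=np.radians(yaw);print(yaw,[((proj(d,(489.5+k*28*np.cos(a),9.7+k*28*np.sin(a),118))-[285,240])*8).round() for k in(1,-1)])
```

```text
64 [array([188., 170.]), array([438., 291.])]
77 [array([178., 200.]), array([448., 260.])]
90 [array([174., 232.]), array([451., 229.])]
```

View pics/top5z.png

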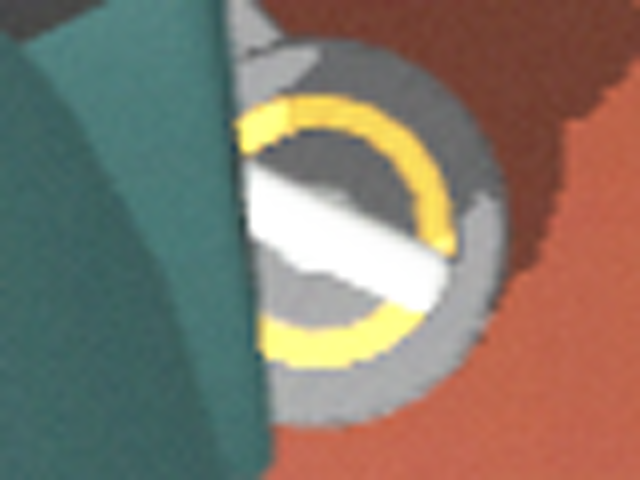

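Emit:
apply_moves(increments=[0,0,0,0,0,0.8,-1,0,0,0,0,0,0.8,-1,0,0,0,0,0,0.8,-1,-0.95,0,0,0,0,0,-1,-0.95,0,0,0,0,0,-1,-0.95,0,0,0,0,0,-1,-0.95,0,0,0,0,0,-1,0,0,0,0,0,0,-1])

```text
t: 15.3
ee_pos: [478.6, 5.8, 172.5]
tool_rot: [-63.4, 89.0, -178.0]
ft_force: [0.7, 1.3, -0.2]
width: 91.2
```

```bash
python3 g.py 489.5 9.4 140 -25.8
```

```text
15.3 [478.6   5.8 172.5] jaw -24.64 w 91.2 F [ 0.7  1.3 -0.2] T [-0.16  0.09 -0.07] q [-2.000e+00  5.400e+00  1.253e+02 -1.000e-01  5.030e+01  2.260e+01]
[0.194 0.078 0.151] [ 0.645  0.179 -0.16 ]
```

Emit:
apply_moves(increments=[0.19,0.08,0.15,0.3,0.18,-0.16,-1,0,0,0,0.3,0,0,-1,0,0,0,0,0,0,-1])

```text
t: 15.6
ee_pos: [488.7, 9.5, 138.7]
tool_rot: [-71.5, 89.8, 172.2]
ft_force: [-0.3, 0.5, -0.0]
width: 91.2
```

```bash
python3 g.py 489.5 9.4 93 -25.8;python3 - <<'E'
from rig import r
from h import *
d=r.snapshot("wrist");cv2.imwrite("pics/w6.png",cv2.cvtColor(d["frame"],cv2.COLOR_RGB2BGR))
E
```

```text
15.6 [488.7   9.5 138.7] jaw -26.34 w 91.2 F [-0.3  0.5 -0. ] T [-0.06  0.05 -0.04] q [ -1.6   9.3 125.4   0.   45.5  24.7]
[-0.09   0.009  0.027] [ 0.914  0.017 -0.005]
```

View pics/w6.png

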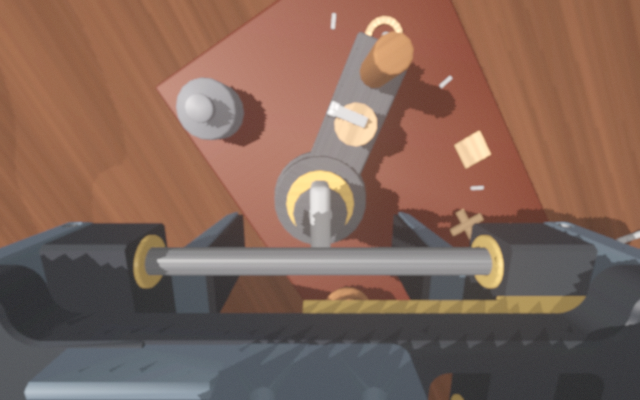

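The bar stands upright in the wrist view, at columns 310–330, and is centred between the fingers. Next I descend.

Emit:
apply_moves(increments=[-0.05,0,0,0.4,0,0,-1,0,0,0,0.35,0,0,-1,0,0,0,0,0,0,-1])

```text
t: 15.95
ee_pos: [489.8, 9.5, 102.2]
tool_rot: [-80.8, 89.9, 162.9]
ft_force: [-0.3, -0.1, 0.2]
width: 90.8
```

```bash
python3 g.py 489.5 9.4 93 -25.8
```

```text
15.95 [489.8   9.5 102.2] jaw -26.27 w 90.8 F [-0.3 -0.1  0.2] T [-0.15  0.08  0.03] q [ -1.6  13.2 125.9   0.   41.   24.6]
[-0.079  0.002  0.012] [ 0.184 -0.004  0.005]
```

Emit:
apply_moves(increments=[-0.07,0,0,0.18,0,0,-1,0,0,0,0.005,0,0,1,0,0,0,0.005,0,0,1,0,0,0,0.005,0,0,1,0,0,0,0.005,0,0,1,0,0,0,0.005,0,0,1,0,0,0,0.005,0,0,1,0,0,0,0.005,0,0,1,0,0,0,0.005,0,0,1])

```text
t: 16.85
ee_pos: [491.6, 9.5, 93.9]
tool_rot: [121.2, 89.8, 5.3]
ft_force: [-0.5, 0.7, -0.4]
width: 30.2
```

```bash
python3 g.py 489.5 9.4 93 -25.8
```

```text
16.85 [491.6   9.5  93.9] jaw -25.93 w 30.2 F [-0.5  0.7 -0.4] T [-0.13  0.05  0.07] q [ -1.6  14.1 125.9   0.   39.8  24.3]
[-0.021 -0.013 -0.022] [ 0.018 -0.038  0.02 ]
```

Emit:
apply_moves(increments=[0,0,0,0.02,-0.04,0.02,1,0,0,0,0,0,0,1,0,0,0,0,0,0,1,0,0,0,0,0,0,1,0,0,0,0,0,0,1])

```text
t: 17.35
ee_pos: [490.0, 9.0, 92.8]
tool_rot: [111.8, 89.7, -4.1]
ft_force: [1.9, 0.1, 0.0]
width: 13.6
```

```bash
python3 g.py 489.5 9.4 93 -82
```

```text
17.35 [490.    9.   92.8] jaw -25.92 w 13.6 F [1.9 0.1 0. ] T [0.14 0.29 0.03] q [ -1.7  14.1 126.2  -0.   39.5  24.3]
[ 9.346 -0.033 -0.028] [-0.005 -0.013 -0.003]
```

Emit:
apply_moves(increments=[0.6,0,0,0,0,0,1,0.6,0,0,0,0,0,1,0.6,0,0,0,0,0,1,0.6,0,0,0,0,0,1,0.6,0,0,0,0,0,1,0.6,0,0,0,0,0,1,0.6,0,0,0,0,0,1,0.6,0,0,0,0,0,1,0.6,0,0,0,0,0,1])

```text
t: 18.25
ee_pos: [489.6, 9.4, 92.8]
tool_rot: [149.6, 89.8, 0.1]
ft_force: [1.5, -1.1, -0.4]
width: 14.0
```

```bash
python3 g.py 489.5 9.4 93 -82
```

```text
18.25 [489.6   9.4  92.8] jaw -59.52 w 14.0 F [ 1.5 -1.1 -0.4] T [0.01 0.14 0.05] q [ -1.6  14.1 126.2   0.   39.5  57.9]
[ 3.747 -0.031 -0.011] [-0.005 -0.001  0.001]
```

Emit:
apply_moves(increments=[0.5,0,0,0,0,0,1,0.5,0,0,0,0,0,1,0.5,0,0,0,0,0,1,0.5,0,0,0,0,0,1,0.5,0,0,0,0,0,1,0.5,0,0,0,0,0,1,0.4,0,0,0,0,0,1,0,0,0,0,0,0,1])

```text
t: 19.05
ee_pos: [489.5, 9.7, 92.8]
tool_rot: [172.1, 89.8, 1.2]
ft_force: [2.0, -0.6, -1.3]
width: 13.5
```

```bash
python3 g.py 489.5 9.4 93 -82
```

```text
19.05 [489.5   9.7  92.8] jaw -80.83 w 13.5 F [ 2.  -0.6 -1.3] T [-0.2   0.19 -0.1 ] q [ -1.6  14.1 126.2   0.   39.5  79.2]
[ 0.194 -0.032 -0.004] [-0.005  0.006  0.   ]
```

Emit:
apply_moves(increments=[0.2,0,0,0,0,0,1,0.2,0,0,0,0,0,1])

```text
t: 19.25
ee_pos: [489.4, 9.7, 92.7]
tool_rot: [174.5, 89.8, 1.2]
ft_force: [0.9, 0.3, -0.5]
width: 14.0
```

```bash
python3 g.py 489.5 9.4 93 -82
```

```text
19.25 [489.4   9.7  92.7] jaw -83.25 w 14.0 F [ 0.9  0.3 -0.5] T [-0.01  0.15  0.03] q [ -1.6  14.1 126.2   0.   39.5  81.6]
[-0.209 -0.032 -0.003] [-0.005  0.007 -0.001]
```

Emit:
apply_moves(increments=[0.25,0,0,0,0,0,1,0.25,0,0,0,0,0,1])

```text
t: 19.45
ee_pos: [489.4, 9.7, 92.8]
tool_rot: [173.2, 89.8, -3.2]
ft_force: [1.2, 0.5, 0.3]
width: 14.2
```

```bash
python3 g.py 489.5 9.4 93 -82
```

```text
19.45 [489.4   9.7  92.8] jaw -86.4 w 14.2 F [1.2 0.5 0.3] T [0.07 0.12 0.98] q [ -1.6  14.1 126.2  -0.   39.5  84.8]
[-0.733 -0.032 -0.005] [-0.005  0.006 -0.001]
```

Emit:
apply_moves(increments=[0,0,0,0,0,0,1,0,0,0,0,0,0,-1,0,0,0,0,0,0,-1,0,0,0,0,0,0,-1,0,0,0,0,0,0,-1,0,0,0,0,0,0,-1,0,0,0,-0.5,0,0,-1,0,0,0,-0.6,0,0,-1,0,0,0,-0.6,0,0,-1,0,0,0,0,0,0,-1])

```text
t: 20.45
ee_pos: [488.0, 9.8, 179.7]
tool_rot: [-96.1, 90.0, 87.4]
ft_force: [0.1, -0.3, -0.1]
width: 83.2
```

```bash
python3 g.py;python3 - <<'E'
from rig import r
from h import *
for n in("wrist","top"):
  d=r.snapshot(n);cv2.imwrite(f"pics/{n}7.png",cv2.cvtColor(d["frame"],cv2.COLOR_RGB2BGR))
E
```

```text
20.45 [488.    9.8 179.7] jaw -86.5 w 83.2 F [ 0.1 -0.3 -0.1] T [-0.05  0.21 -0.02] q [ -1.6   5.2 124.6   0.   50.2  84.9]
```

View pics/wrist7.png

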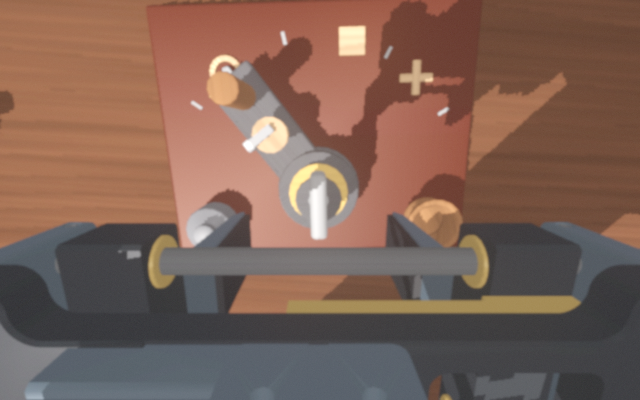

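Emit:
apply_moves(increments=[0,0,0,-0.6,0,0,-1,0,0,0,-0.3,0.8,0,-1,0,0,0,0,0.9,0,-1,0,0,0,0,0.9,0,-1,0,0,0,0,0.9,0,-1,0,0,0,0,0.9,0,-1,0,0,0,0,0.9,0,-1,0,0,0,0,0.9,0,-1,0,0,0,0,0,0,-1])

```text
t: 21.45
ee_pos: [501.4, -309.7, 210.5]
tool_rot: [-19.2, 89.0, 164.6]
ft_force: [-0.3, 0.5, -0.1]
width: 91.4
```

```bash
python3 g.py;python3 - <<'E'
from rig import r
from h import *
for n in("scene","top"):
  d=r.snapshot(n);im=cv2.cvtColor(d["frame"],cv2.COLOR_RGB2BGR);cv2.imwrite(f"pics/{n}8.png",im)
  np.savez(n+"8.npz",**d)
  c=im[170:330,220:420] if n=="top" else im[130:290,240:440]
  cv2.imwrite(f"pics/{n}8z.png",cv2.resize(c,None,fx=3.75,fy=3.75,interpolation=cv2.INTER_CUBIC))
E
```

```text
21.45 [ 501.4 -309.7  210.5] jaw -86.27 w 91.4 F [-0.3  0.5 -0.1] T [-0.05  0.21  0.03] q [-33.8  12.5 112.   -0.4  56.4  52.7]
```

View pics/top8z.png

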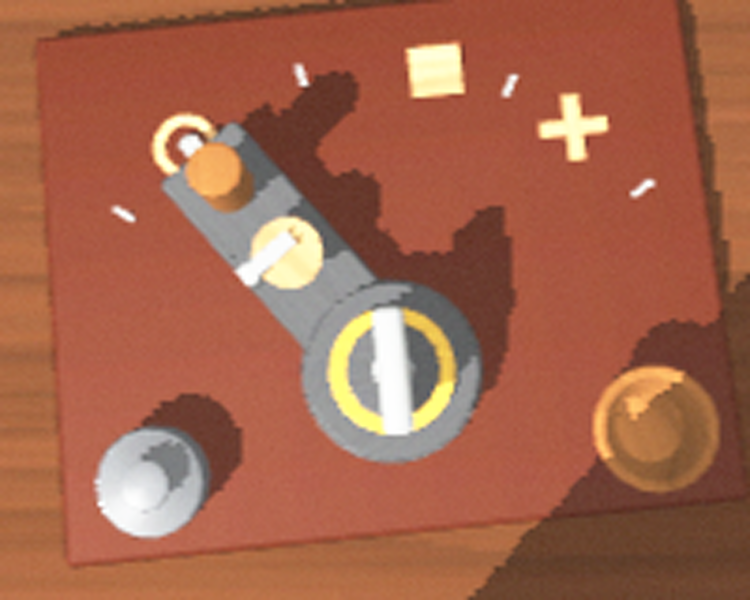

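View pics/scene8z.png

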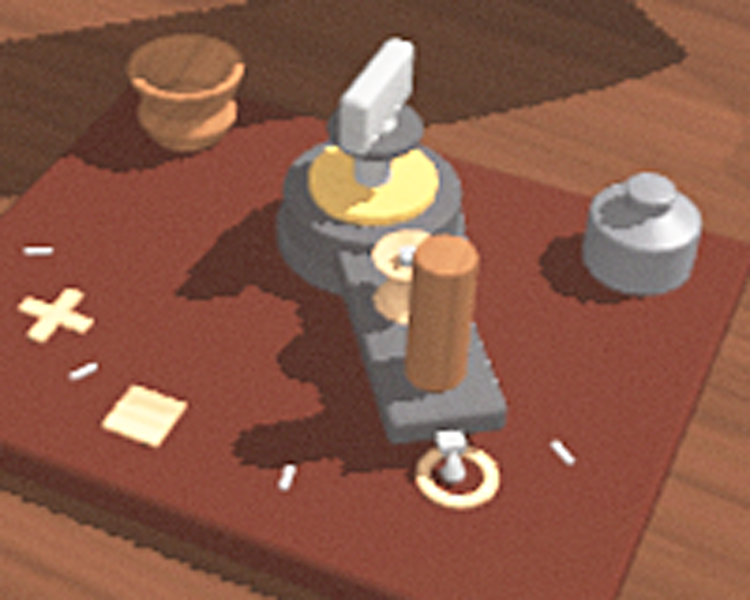

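```bash
python3 -c "
from rig import r
print(r.job_done())"
```

```text
the job is handed in; nothing more can be done
None
```

The job is handed in at about 21.5 s of the 54 s allowed, with the pointer over the ring and the knob tight. `r.job_done()` gave no verdict.

- **What I did:** I gripped the bar knob and slackened it about 56° (0.98 rad). I then swung the arm about 26° by its post to the ring, and turned the knob back until it met its stop, where the wrist moment rose to about 1 N m. Last, I opened the gripper and moved the robot clear.
- **Last checks:** The final top and scene pictures show the pointer tip inside the ring, a few mm from its centre at most. The wrist picture after release shows the bar at least as far clockwise as at the start, so the knob is on or very near its stop. The gripper was about 320 mm to the side at 210 mm height, and the wrist force was about 0.
- **Disagreements:** The two fixed cameras differed by 2 to 4 mm, so I used their average. My shift at the end moved the robot to the right instead of the left as I had meant, but nothing stood in the way. No check failed.

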